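# Open the safety-capped rock cleaner with the extractor running

### The job

Switch the fume extractor on first: press its sprung black knob down, turn it clockwise from the white dot to the green dot and let it spring back up. Then push the red safety cap of the white rock-cleaner bottle down, twist it anticlockwise until it is free, and lift it off. Finish while still gripping the cap, held still and level about 10 cm straight above the bottle; leave the stones, brush, bowl and polish bottle where they are.

Things in the scene. Friction and masses are not known exactly. Their poses are not given: they have to be found in the camera images.
- bottle: Squat white bottle, 80 mm diameter, orange band, clamped upright in a black cradle on a 120 mm square steel plate screwed to the bench; it cannot move. Origin: centre of the plate's underside, at bench height; z up, yaw varies. It may be on the left or right of the bench. Cap shut: the cap's underside is 112 mm and its top 152 mm above the bench.
- bottle_mouth (a point): Centre of the top of the bottle's neck, 127 mm above the bench. The neck is 41 mm across its ledges; a grey sprung seal disc (26 mm) stands 7 mm above it inside the cap.
- cap_top (a point): Centre of the cap's top. How it opens: locked by tabs, unpressed it neither turns nor lifts. Pressed down 3 mm or more (bottoms at 6.5 mm) it turns anticlockwise seen from above, never clockwise. Turned 0.75 to 1.05 rad from shut it lifts off freely; hard stop at about 1.08 rad. Left turned, it stays turned.
- cap: Red ribbed round safety cap, 50 mm diameter, 40 mm high, about 40 g, white line on top along its +x; origin at the centre of its underside, z up. Upper 18 mm solid, below it a hollow skirt with three inner lugs. Shut, its x axis lies along the bottle's x axis within 0.05 rad.
- seal (a joint): How far the cap's spring (the grey disc in the bottle's neck) is pressed down: 0 m at rest, 0.0065 m at the bottom. About 3 N starts it and 9 N bottoms it.
- control: Grey extractor control box 110 x 110 x 45 mm fixed to the bench; origin at the centre of its underside, z up, yaw varies. The knob stands in the middle of its top; a white dot (off) lies on the box's +x side of the knob and a green dot (running) 1.15 rad clockwise from it. Which side of the bench it is on varies.
- knob_grip (a point): Middle of the knob's black grip bar, on the knob's axis, 82 mm above the bench when up; its axes turn with the knob. The bar is 46 mm long along x, 14 mm thick along y and reaches from 63 to 93 mm above the bench; a white pointer on it points along +x. Below it is a 40 mm disc, from 55 to 63 mm above the bench.
- knob_press (a joint): How far the knob is pressed down: 0 m up, 0.0065 m at the bottom. The spring takes about 4 N to start and 10 N at the bottom.
- knob_turn (a joint): Knob angle in rad, growing clockwise seen from above: 0 at the white dot (off), end stop at 1.2, green dot 1.15. It is locked at 0 unless pressed at least 3.5 mm; beyond about 1.05 rad it springs back up when let go, and stays there.
- rock_rust: Rust-brown specimen stone, about 60 mm across and 45 mm high; a bystander. Origin at the middle of its underside.
- rock_grey: Grey specimen stone, about 68 mm across and 50 mm high; a bystander. Origin at the middle of its underside.
- rock_cream: Cream specimen stone, about 76 mm across and 46 mm high; a bystander. Origin at the middle of its underside.
- polish: Amber bottle of stone polish with a black cap, 56 mm diameter, 150 mm high; a bystander. Origin at the middle of its underside.
- bowl: Steel rinse bowl, 120 mm diameter, 50 mm high; a bystander. Origin at the middle of its underside.
- brush: Flat brush with a wooden handle, about 200 mm long, lying on the bench; a bystander. Origin at the middle of its underside; it lies along its x axis.
Mind the look-alikes: they are no part of the job. Several things have the shape of the cap; the one meant has the colours described above.

How it is judged:
On the way, in this order (a step that is already met when the one before it is completed fails the run):
1. the extractor knob is pressed down (value of joint knob_press above 0.003 m), for 0.05 s.
2. the knob is turned to the green dot and has sprung back up (value of joint knob_turn above 0.95 rad and value of joint knob_press below 0.0015 m), for 0.1 s.
3. the safety cap is pressed down (value of joint seal above 0.0025 m), for 0.05 s.
4. the cap is twisted free (angle between the x axis of cap and the x axis of bottle, either way round above 0.66 rad), for 0.05 s.
At the end, for the whole second after the job is handed in: The cap is gripped in the fingers, still (under 30 mm/s) and level (within 15 degrees), its underside 60 to 180 mm higher than when shut, within 40 mm of straight above the bottle's middle and touching no part of the bottle; the knob is up (within 1.5 mm) and turned at least 0.95 rad (all of step 2 and z of cap in the frame of bottle between 0.172 and 0.292 m and horizontal distance between cap and bottle below 0.04 m and angle between cap's own z axis and vertical below 0.26 rad and contact force between the fingers and cap above 1 N and contact force between bottle and cap below 0.1 N and linear speed of cap below 0.03 m/s); the arm keeps its last pose, push and grip.
It fails at once if a bystander is moved more than 30 mm (distance of any of rock_rust, rock_grey, rock_cream, polish, bowl, brush from where it was at the start of the episode above 0.03 m).
It also fails if it takes over 61 s, if anything falls off the work surface, if the arm or the gripper's body presses on something with over 40 N, if the wrist force passes 120 N, or if a joint passes its speed limit or range.

### The arm

A 6-joint arm with a two-finger parallel gripper is mounted at the origin on the work surface. World frame = base frame: x ahead of the robot, y to its left, z up, the work surface at z = 0. Lengths are in m, angles in rad, forces in N, time in s.
With the tool pointing down it reaches from about 0.3 to 0.875 m from the base axis. Payload 6.4 kg.
Tool frame: the origin (TCP) lies midway between the tips of the shut fingers; the grasp point (between the pads) lies 19 mm behind it; z points along the fingers, y is the direction in which the jaws open and shut (so a half turn about z gives the same grasp; the last joint's range is limited). The gripper opens to 85 mm and grips with 20 to 120 N. Pads are 22 mm wide; open, the fingers measure 114 mm over their backs; the gripper's body (76 mm by 85 mm) begins 54 mm behind the grasp point. The pads swing forward as they close: fully open they stand 13 mm farther back than shut.
Start: joints at [-1.402, 0.181, 1.607, -0, 1.354, -0.206], TCP at [0.211, -0.535, 0.231] pointing down, gripper open.
Joint ranges: [-2.99, 2.99], [-0.89, 2.07], [0.3, 2.58], [-1.14, 4.28], [0, 2.63], [-3.12, 3.12]. Speed limits (rad/s): [2.57, 2.57, 3.01, 3.14, 3.14, 3.14].

### API

Orientations are given as a unit quaternion [w, x, y, z].
In Python, from bench import get_obs, camera, hand_in gives the robot as it stands.
- The arm moves only by the tool drive_tool, never from a script. Its argument "deltas" is a list of rows, each a list of 2 entries, a list of its own where there are three numbers: the shift along the world's x, y, z in m, then the turn about the world's z in rad. A call has 1 to 10 rows; each row shifts and turns the pose as measured when the row begins; what a row does not reach is not made up. A row lasts 1/10 s, in which the tool goes at most 50 mm and 8.59 degrees, less where a joint would pass 70% of its speed; a pose out of reach is approached as far as the arm can. A call is refused whole if a number of a shift passes 0.05 or a number of a turn 0.15, either way. A call with a gripper value outside its range is refused whole. "gripper" is the opening, from 0 (shut) to 1 (fully open), set as the call begins (left out, the last holds). The fingers move at their own pace and stop on an object; the grip force is fixed at half the most. Time passes only in rows, so rows that do not move let the fingers close. It gives the time, the measured TCP pose, the force and the opening at its end, in the units of the state.
- get_obs(): the state, without advancing time (a new reading comes with each control period).
- camera(name): name is "scene" or "top" or "wrist"; returns a dict with "frame" (420x560x3 uint8, red, green, blue), "fx", "fy", "cx", "cy" (pixels), "eye" and "attitude" of the camera in the world. Camera axes: x right, y down, z forward; pixel columns grow to the right and rows downward; lengths in m; the calibration is good to about 2 mm. A picture is of the moment at which its call begins. There is no depth.
- hand_in(): hands the job in, once; it reports no verdict.
The state is a dict: "time_s": time; "q": joint angles; "dq": joint speeds; "joint_efforts": joint torques, N m; "eef_pos": TCP position; "eef_rot": TCP orientation; "wrist_force": force on the tool from outside, world axes, zero at the start; "torque": the same for the moment, N m; "opening": opening from 0.0 (shut) to 1.0 (fully open).
Only numpy, scipy, OpenCV 4.12 (cv2) and the standard library are available. Lean on these libraries where they do the work, as an engineer would, in place of code of your own. Each camera call takes 0.05 s, during which the arm holds its last target.

## Working session

There is one attempt and no reset: what is moved stays moved. The work goes in short steps, Python scripts to look and compute and a tool call to move; the robot and the scene stay as the last step left them, time stands still between calls to the robot, and variables do not carry over. Pictures are saved under pics/ and viewed, and the job is handed in when it is done.

Besides the shell and the picture viewer there is one more tool, called after "Emit:" in YAML: its name, and indented under it one key for each argument. drive_tool: Moves the arm, as the interface text tells. Its arguments: {"type":"object","properties":{"deltas":{"type":"array","items":{"type":"array"}},"gripper":{"type":"number"}},"required":["deltas"]}

```bash
mkdir -p pics; ls
python3 - <<'E'
from bench import get_obs,camera
import cv2,pickle
o=get_obs();print(o)
d={}
for n in["scene","top","wrist"]:
    c=camera(n);d[n]=c
    cv2.imwrite(f"pics/{n}0.png",c["frame"][:,:,::-1]);print(n,{k:c[k] for k in c if k!="frame"})
pickle.dump(d,open("cams0.pkl","wb"))
E
```

```text
pics
{'time_s': 0.0, 'q': array([-1.40235710e+00,  1.81541621e-01,  1.60800435e+00,  2.46962839e-05,
        1.35378038e+00, -2.06313456e-01]), 'dq': array([-0.00103422, -0.00062776, -0.00082478, -0.00069847,  0.00114877,
        0.00059368]), 'joint_efforts': array([-1.51277691e-03, -4.44867182e+01, -3.51336193e+01, -3.16974056e-04,
        9.18114383e-03, -1.83439717e-06]), 'eef_pos': array([ 0.21039776, -0.53454048,  0.23038558]), 'eef_rot': array([-8.66463932e-04,  9.82496484e-01,  1.86279113e-01,  2.84686480e-05]), 'wrist_force': array([ 0.27076232, -1.03554553, -1.08724951]), 'torque': array([ 0.03299655,  0.00245379, -0.00608751]), 'opening': 0.9967552089870108}
scene {'fx': 480.3379049824719, 'fy': 480.3379049824719, 'cx': 275.03816478098753, 'cy': 208.10248470964572, 'eye': array([ 1.43767653, -0.22050858,  0.94357755]), 'attitude': array([-0.31744165,  0.72472001,  0.5572346 , -0.25199466])}
top {'fx': 412.2697278171565, 'fy': 412.2697278171565, 'cx': 274.21745356727627, 'cy': 211.1109791681911, 'eye': array([0.41896478, 0.01194361, 1.25792392]), 'attitude': array([-0.04817674,  0.70742672, -0.70340908,  0.04941766])}
wrist {'fx': 306.4264965930571, 'fy': 306.4264965930571, 'cx': 283.5300401182779, 'cy': 215.67726754432155, 'eye': array([ 0.28615983, -0.5051107 ,  0.37267674]), 'attitude': array([ 0.13220619,  0.81596496, -0.5554782 , -0.09036971])}
```

View pics/scene0.png

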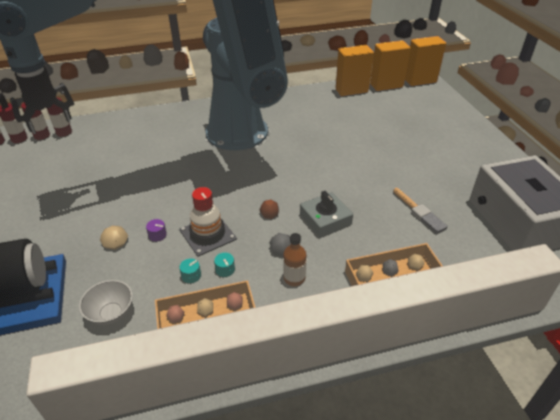

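View pics/top0.png

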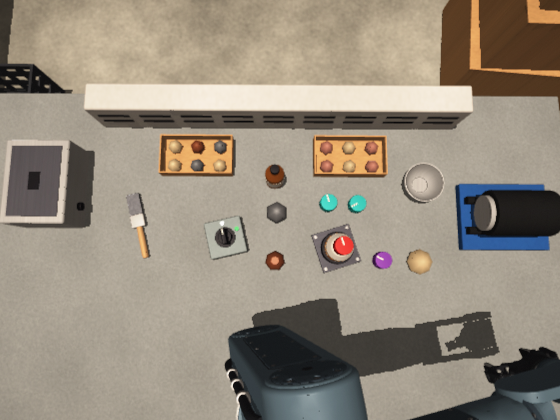

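View pics/wrist0.png

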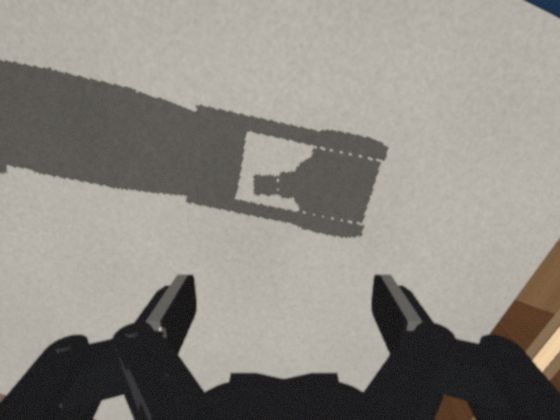

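The top view shows the control box at (225,237). The cap-shaped things are the red one on the white bottle at (343,246), teal ones at (329,203) and (357,204), and a purple one at (383,260). The red one fits, because it is the only red cap and it sits on the bottle. I'll confirm that in an enlarged crop.

```bash
cat > h.py <<'E'
import numpy as np,cv2
from scipy.spatial.transform import Rotation as R
def ray(c,u,v):
    w,x,y,z=c["attitude"]
    d=R.from_quat([x,y,z,w]).apply([(u-c["cx"])/c["fx"],(v-c["cy"])/c["fy"],1]);return c["eye"],d
def onz(c,u,v,z):
    e,d=ray(c,u,v);return e+d*(z-e[2])/d[2]
def proj(c,p):
    w,x,y,z=c["attitude"]
    q=R.from_quat([x,y,z,w]).inv().apply(np.array(p)-c["eye"]);return q[0]/q[2]*c["fx"]+c["cx"],q[1]/q[2]*c["fy"]+c["cy"]
E
python3 - <<'E'
from h import *
import pickle
d=pickle.load(open("cams0.pkl","rb"));f=d["top"]["frame"][:,:,::-1]
a=cv2.resize(f[207:267,190:250],(390,390),interpolation=cv2.INTER_CUBIC)
b=cv2.resize(f[215:275,305:365],(390,390),interpolation=cv2.INTER_CUBIC)
cv2.imwrite("pics/crop1.png",np.hstack([a,b]))
f=d["scene"]["frame"][:,:,::-1]
a=cv2.resize(f[180:240,290:360],(455,390),interpolation=cv2.INTER_CUBIC)
b=cv2.resize(f[180:255,175:240],(338,390),interpolation=cv2.INTER_CUBIC)
cv2.imwrite("pics/crop2.png",np.hstack([a,b]))
for n,z in(("top",.152),("scene",.14)):
    c=d[n];h=cv2.cvtColor(c["frame"],cv2.COLOR_RGB2HSV)
    m=(((h[...,0]<6)|(h[...,0]>174))&(h[...,1]>190)&(h[...,2]>120)).astype(np.uint8)
    k,l,s,ce=cv2.connectedComponentsWithStats(m)
    for i in range(1,k):
        if s[i,4]>60: print(n,s[i],ce[i],onz(c,*ce[i],z))
E
```

```text
top [334 237  19  18 197] [343.97969543 245.53807107] [ 0.48071292 -0.17692542  0.152     ]
scene [194 188  16  11 100] [200.88 192.66] [ 0.46876161 -0.17623861  0.14      ]
```

View pics/crop1.png

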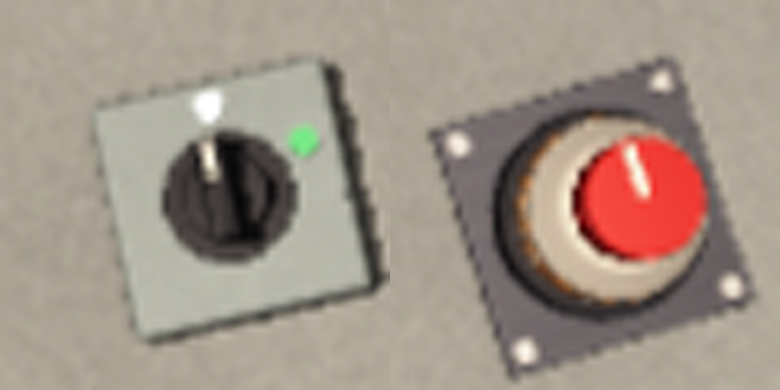

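View pics/crop2.png

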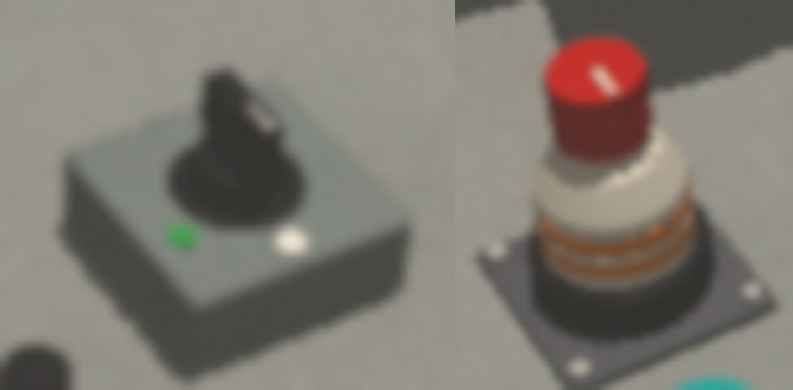

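The crops confirm it: the red cap with its white line sits on the white, orange-banded bottle. The control has its white dot above the knob and its green dot to the right. Next I'll measure box, knob and plate.

Run:
```python
from h import *
import pickle
d=pickle.load(open("cams0.pkl","rb"));c=d["top"]
def T(p,o,z): return onz(c,o[0]-.5+(p[0]+.5)/6.5,o[1]-.5+(p[1]+.5)/6.5,z)
def box(P,o,z):
    q=np.array([T(p,o,z) for p in P]);print("ctr",q.mean(0).round(4))
    for i in range(4):
        e=q[(i+1)%4]-q[i];print(np.hypot(*e[:2]).round(4),(np.arctan2(e[1],e[0])%(np.pi/2)).round(3))
o=(190,207)
box([(97,106),(318,60),(378,290),(143,340)],o,.045)
w=T((209,107),o,.045);g=T((304,141),o,.045);k=T((230,196),o,.06);print("white",w,"green",g,"disc",k)
for s in(w,g):print(np.arctan2(*(s-k)[[1,0]]))
print("pointer",T((209,160),o,.093))
o=(305,215)
box([(43,130),(282,58),(365,298),(125,378)],o,.005)
a=T((239,150),o,.152);b=T((253,195),o,.152);print("line",np.arctan2(*(a-b)[[1,0]]))
# bottle screws
s=[T(p,o,.006) for p in[(67,145),(272,82),(342,287),(135,351)]];print(np.mean(s,0))
# scene, control corners top-face
s=d["scene"]
def S(p,o,z):return onz(s,o[0]-.5+(p[0]+.5)/6.5,o[1]-.5+(p[1]+.5)/6.5,z)
print("scene white",S((291,241),(290,180),.045),S((182,237),(290,180),.045))
print("disc",S((238,178),(290,180),.063))
print("scene cap top",onz(s,175-.5+(597-455)/5.2,180-.5+70/5.2,.152))
from h import proj
for n in d: print(n,proj(d[n],[.48,-.177,.152]),proj(d[n],[.5,.12,.082]))
```

```text
ctr [0.5096 0.153  0.045 ]
0.1025 0.213
0.1083 0.27
0.1078 0.215
0.1083 0.221
white [0.55106088 0.16531726 0.045     ] green [0.53578125 0.12181669 0.045     ] disc [0.50945054 0.15310528 0.06      ]
0.2854684294774621
-0.8712320410021215
pointer [0.52260873 0.15871181 0.093     ]
ctr [ 0.4823 -0.1775  0.005 ]
0.1178 0.298
0.1177 0.315
0.118 0.322
0.1206 0.313
line 0.2865142840134053
[ 0.48202349 -0.17743918  0.006     ]
scene white [0.55177611 0.16664439 0.045     ] [0.53739639 0.123372   0.045     ]
disc [0.52715676 0.15059366 0.063     ]
scene cap top [ 0.48504415 -0.17478022  0.152     ]
scene (np.float64(200.66279993326017), np.float64(191.87741670253297)) (np.float64(312.7368800664094), np.float64(197.36934340190047))
top (np.float64(344.012264389724), np.float64(245.80496421591485)) (np.float64(235.60230132349852), np.float64(239.52024042314565))
wrist (np.float64(-343.20112052360497), np.float64(-734.8080777745485)) (np.float64(-811.9196321374329), np.float64(-869.0742433051245))
```

Emit:
drive_tool:
  deltas:
    - [[0.01, 0.03, 0.01], 0]
    - [[0.02, 0.045, 0], 0]
    - [[0.02, 0.045, 0], 0]
    - [[0.02, 0.045, 0], 0]
    - [[0.02, 0.045, 0], 0]
    - [[0.02, 0.045, 0], 0]
    - [[0.02, 0.045, 0], 0]
    - [[0.02, 0.045, 0], 0]
    - [[0.02, 0.045, 0], 0]
    - [[0.02, 0.045, 0], -0.05]
  gripper: 1

```text
time_s: 1.15
eef_pos: [0.3975, -0.0934, 0.2382]
eef_rot: [-0.001, 0.988, 0.155, 0.001]
wrist_force: [0.5, -1.6, 0.8]
opening: 1.006
```

Emit:
drive_tool:
  deltas:
    - [[0.02, 0.045, 0], -0.03]
    - [[0.02, 0.045, 0], -0.03]
    - [[0.02, 0.045, 0], 0]
    - [[0.02, 0.045, 0], 0]
    - [[0.02, 0.045, 0], 0]
    - [[0.01, 0.02, 0], 0]
    - [[0, 0, 0], 0]

```text
time_s: 1.85
eef_pos: [0.5072, 0.1628, 0.2377]
eef_rot: [-0.001, 0.992, 0.127, 0.002]
wrist_force: [0.4, -1.3, -0.2]
opening: 0.999
```

```bash
cat > look.py <<'E'
import sys
from h import *
from bench import get_obs,camera
import pickle
t=sys.argv[1]
o=get_obs();w,x,y,z=o["eef_rot"];yaw=2*np.arctan2(y,x)
print("t",o["time_s"],"pos",o["eef_pos"].round(4),"toolx",round(yaw,3),"F",o["wrist_force"].round(1),"q",o["q"].round(2),"op",round(o["opening"],3))
for n in sys.argv[2:]:
    c=camera(n);cv2.imwrite(f"pics/{n}{t}.png",c["frame"][:,:,::-1]);pickle.dump(c,open(f"{n}{t}.pkl","wb"))
E
python3 look.py 1 wrist top
```

```text
t 1.85 pos [0.5072 0.1628 0.2377] toolx 0.255 F [ 0.4 -1.3 -0.2] q [0.09 0.08 1.71 0.   1.35 1.4 ] op 0.999
```

View pics/wrist1.png

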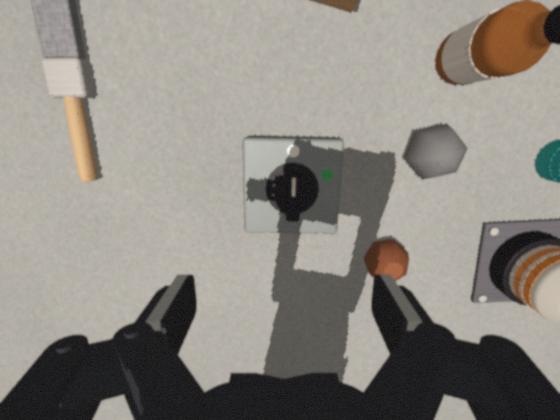

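The wrist view shows the box corners at (244,137), (343,137), (337,233) and (247,233), and the pointer along column 293. I'll measure from these.

Run:
```python
from h import *
import pickle
c=pickle.load(open("wrist1.pkl","rb"))
q=np.array([onz(c,*p,.045) for p in[(244,137),(343,137),(337,233),(247,233)]]);print(q.round(4),q.mean(0))
w=onz(c,293,151,.045);g=onz(c,327,175,.045);e=g-w;print(w,g,"yaw",np.arctan2(e[1],e[0])+.575+np.pi/2)
k=q.mean(0);print([np.arctan2(*(s-k)[[1,0]]) for s in(w,g)])
a=onz(c,293.5,178,.093);b=onz(c,293.5,196,.093);print("ptr",a,b,np.arctan2(*(a-b)[[1,0]]))
for z in(.063,):print("disc",onz(c,292,188,z))
f=c["frame"][:,:,::-1][120:250,230:360];cv2.imwrite("pics/crop3.png",cv2.resize(f,(585,585),interpolation=cv2.INTER_CUBIC))
```

```text
[[0.5532 0.218  0.045 ]
 [0.5797 0.1163 0.045 ]
 [0.4738 0.0891 0.045 ]
 [0.4471 0.1913 0.045 ]] [0.51346196 0.15368153 0.045     ]
[0.55219138 0.16385923 0.045     ] [0.53651361 0.1207306  0.045     ] yaw 0.22633898229903515
[np.float64(0.2569796600541002), np.float64(-0.9603555068368744)]
ptr [0.5327418  0.15952395 0.093     ] [0.51575834 0.15490381 0.093     ] 0.2656099134102244
disc [0.51650451 0.15580591 0.063     ]
```

View pics/crop3.png

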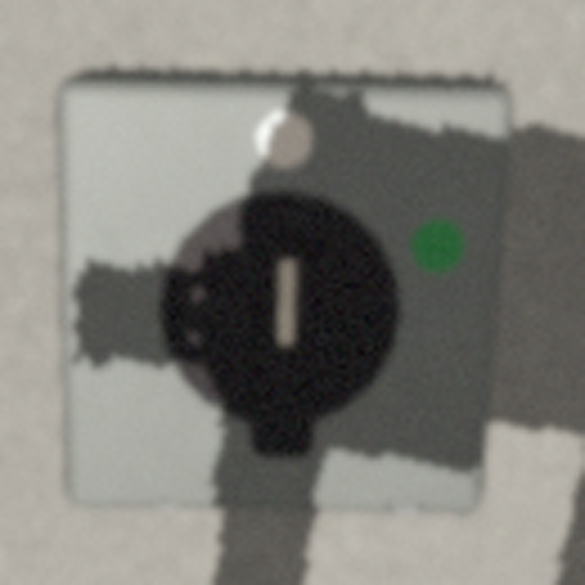

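Emit:
drive_tool:
  deltas:
    - [[0.005, -0.009, -0.03], 0]
    - [[0, 0, -0.04], 0]
    - [[0, 0, -0.04], 0]
    - [[0, 0, -0.03], 0]
    - [[0, 0, -0.01], 0]
    - [[0, 0, 0], 0]
  gripper: 0.6

```text
time_s: 2.55
eef_pos: [0.5103, 0.1427, 0.086]
eef_rot: [0.001, 0.993, 0.122, 0.003]
wrist_force: [-0.8, 0.5, 0.5]
opening: 0.602
```

```bash
python3 look.py 2 wrist
```

```text
t 2.55 pos [0.5103 0.1427 0.086 ] toolx 0.244 F [-0.8  0.5  0.5] q [ 0.05  0.26  1.84 -0.    1.04  1.38] op 0.602
```

View pics/wrist2.png

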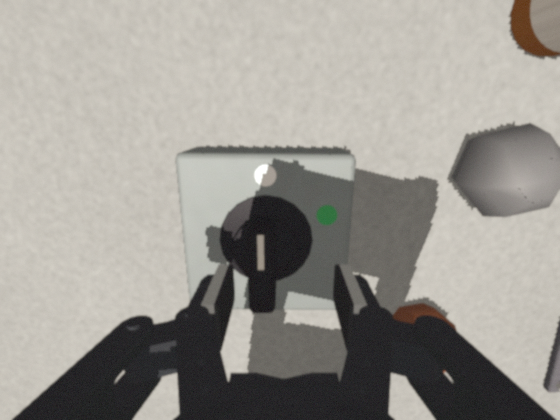

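The knob (pointer near (261,250)) sits left of the jaw middle at about column 284. This agrees with the measured y, which is 11 mm short, so I'll correct it and then lower.

Emit:
drive_tool:
  deltas:
    - [[0.001, 0.011, 0], 0]
    - [[0.001, 0, 0], 0]
    - [[0, 0, -0.01], 0]
    - [[0, 0, -0.008], 0]
    - [[0, 0, 0], 0]

```text
time_s: 3.1
eef_pos: [0.5176, 0.155, 0.074]
eef_rot: [0.001, 0.993, 0.122, 0.01]
wrist_force: [-0.0, -0.3, -0.6]
opening: 0.6
```

```bash
python3 look.py 3 wrist
```

```text
t 3.1 pos [0.5176 0.155  0.074 ] toolx 0.244 F [-0.  -0.3 -0.6] q [ 0.07  0.29  1.83 -0.    1.01  1.4 ] op 0.6
```

View pics/wrist3.png

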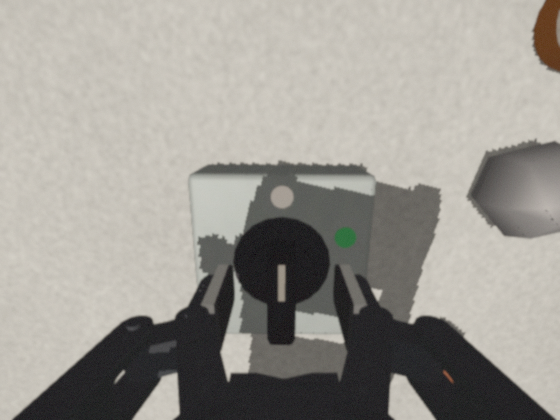

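The knob now sits between the jaws (pointer column 281, jaw middle about 284). I'll trim x back, go down a little and close.

Emit:
drive_tool:
  deltas:
    - [[-0.005, -0.001, -0.004], 0]
    - [[0, 0, 0], 0]
    - [[0, 0, 0], 0]

```text
time_s: 3.45
eef_pos: [0.5122, 0.1539, 0.0699]
eef_rot: [0.001, 0.992, 0.122, 0.01]
wrist_force: [0.9, -0.4, -0.3]
opening: 0.597
```

Emit:
drive_tool:
  deltas:
    - [[0, 0, 0], 0]
    - [[0, 0, 0], 0]
    - [[0, 0, 0], 0]
    - [[0, 0, 0], 0]
    - [[0, 0, 0], 0]
    - [[0, 0, 0], 0]
  gripper: 0

```text
time_s: 4.05
eef_pos: [0.512, 0.1547, 0.0704]
eef_rot: [0.0, 0.993, 0.122, 0.01]
wrist_force: [-0.0, 0.4, -0.1]
opening: 0.15
```

Emit:
drive_tool:
  deltas:
    - [[0, 0, -0.004], 0]
    - [[0, 0, -0.004], 0]
    - [[0, 0, -0.003], 0]

```text
time_s: 4.35
eef_pos: [0.5124, 0.1548, 0.0633]
eef_rot: [0.001, 0.992, 0.122, 0.009]
wrist_force: [-21.8, -2.4, 50.1]
opening: 0.148
```

Emit:
drive_tool:
  deltas:
    - [[0, 0, -0.001], -0.1]
    - [[0, 0, -0.001], -0.14]
    - [[0, 0, -0.001], -0.14]

```text
time_s: 4.65
eef_pos: [0.512, 0.1546, 0.0638]
eef_rot: [0.003, 0.997, -0.073, 0.008]
wrist_force: [-5.2, -0.1, 12.1]
opening: 0.151
```

```bash
python3 look.py 4
```

```text
t 4.65 pos [0.512  0.1546 0.0638] toolx -0.146 F [-5.2 -0.1 12.1] q [ 0.08  0.3   1.84 -0.01  0.99  1.8 ] op 0.151
```

Emit:
drive_tool:
  deltas:
    - [[0, 0, -0.001], -0.14]
    - [[0, 0, -0.001], -0.14]
    - [[0, 0, -0.001], -0.14]
    - [[0, 0, -0.001], -0.14]
    - [[0, 0, -0.001], -0.14]
    - [[0, 0, -0.001], -0.08]

```text
time_s: 5.25
eef_pos: [0.5118, 0.1546, 0.0637]
eef_rot: [0.007, 0.887, -0.461, 0.006]
wrist_force: [-5.7, -0.2, 12.6]
opening: 0.15
```

```bash
python3 look.py 5 wrist
```

```text
t 5.25 pos [0.5118 0.1546 0.0637] toolx -0.959 F [-5.7 -0.2 12.6] q [ 0.08  0.31  1.83 -0.02  1.    2.62] op 0.15
```

View pics/wrist5.png

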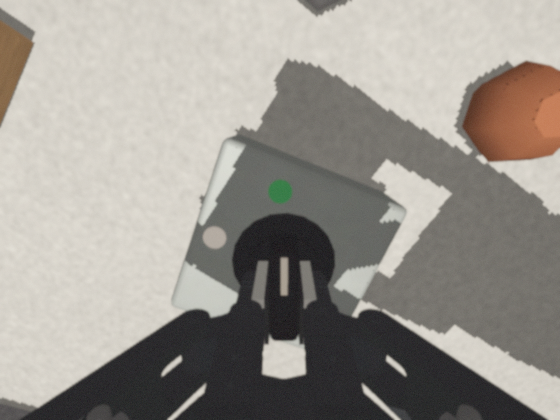

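The pointer at (284,275) lines up with the green dot at (280,190), so the turn is complete. I'll ease up, then open.

Emit:
drive_tool:
  deltas:
    - [[0, 0, 0.003], 0]
    - [[0, 0, 0.003], 0]
    - [[0, 0, 0], 0]

```text
time_s: 5.6
eef_pos: [0.5117, 0.1546, 0.0704]
eef_rot: [0.007, 0.886, -0.463, 0.006]
wrist_force: [0.8, 1.0, 0.7]
opening: 0.152
```

Emit:
drive_tool:
  deltas:
    - [[0, 0, 0], 0]
    - [[0, 0, 0], 0]
    - [[0, 0, 0], 0]
    - [[0, 0, 0], 0]
  gripper: 0.7

```text
time_s: 6.0
eef_pos: [0.5121, 0.1543, 0.0695]
eef_rot: [0.007, 0.886, -0.463, 0.006]
wrist_force: [-0.5, 0.4, -0.8]
opening: 0.694
```

Emit:
drive_tool:
  deltas:
    - [[0, 0, 0.02], 0]
    - [[0, 0, 0.04], 0]
    - [[0, 0, 0.045], 0]
    - [[0, 0, 0.045], 0]
    - [[0, 0, 0.02], 0]
    - [[0, 0, 0], 0]
  gripper: 1

```text
time_s: 6.6
eef_pos: [0.5092, 0.1536, 0.2438]
eef_rot: [0.008, 0.886, -0.463, 0.004]
wrist_force: [0.9, 0.4, 0.1]
opening: 1.003
```

```bash
python3 look.py 6 wrist
```

```text
t 6.6 pos [0.5092 0.1536 0.2438] toolx -0.963 F [0.9 0.4 0.1] q [ 0.08  0.08  1.7  -0.02  1.37  2.62] op 1.003
```

View pics/wrist6.png

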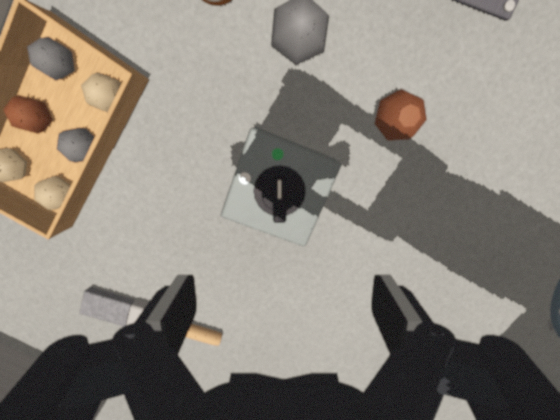

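The knob stayed at green (pointer (280,187), dot (278,154)). Now over to the bottle.

Emit:
drive_tool:
  deltas:
    - [[-0.004, -0.045, 0], 0]
    - [[-0.004, -0.045, 0], 0]
    - [[-0.004, -0.045, 0], 0]
    - [[-0.004, -0.045, 0], 0]
    - [[-0.004, -0.045, 0], 0]
    - [[-0.004, -0.045, 0], 0]
    - [[-0.002, -0.04, 0], 0]
    - [[0, 0, 0], 0]

```text
time_s: 7.45
eef_pos: [0.4728, -0.1636, 0.226]
eef_rot: [0.01, 0.888, -0.46, -0.007]
wrist_force: [0.0, 0.7, -0.6]
opening: 1.001
```

```bash
python3 look.py 7 wrist
```

```text
t 7.45 pos [ 0.4728 -0.1636  0.226 ] toolx -0.957 F [ 0.   0.7 -0.6] q [-0.56  0.03  1.78 -0.02  1.34  1.98] op 1.001
```

View pics/wrist7.png

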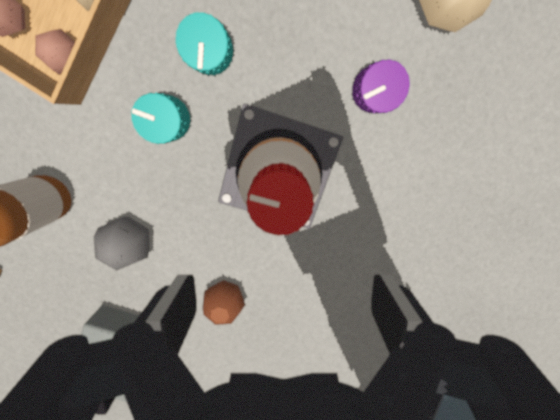

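Run:
```python
from h import *
import pickle
c=pickle.load(open("wrist7.pkl","rb"))
h=cv2.cvtColor(c["frame"],cv2.COLOR_RGB2HSV)
m=(((h[...,0]<5)|(h[...,0]>174))&(h[...,1]>200)&(h[...,2]>90)).astype(np.uint8);m[:,:230]=0;m[270:]=0
m=cv2.morphologyEx(m,cv2.MORPH_CLOSE,np.ones((15,15)))
ct=max(cv2.findContours(m,0,2)[0],key=cv2.contourArea)
print(cv2.boundingRect(ct),cv2.fitEllipse(ct))
(u,v),_=cv2.minEnclosingCircle(ct);print(u,v)
print(onz(c,*cv2.fitEllipse(ct)[0],.15))
print("line",[onz(c,*p,.152) for p in((250,198),(279,204))])
p=[onz(c,*p,.006) for p in((249,115),(334,143),(227,198))];print(p,(p[1]+p[2])/2)
```

```text
(250, 165, 62, 68) ((279.6623229980469, 198.81007385253906), (58.612632751464844, 65.89868927001953), 173.0506134033203)
280.0 199.0
[ 0.48606046 -0.18080932  0.15      ]
line [array([ 0.50445565, -0.16943115,  0.152     ]), array([ 0.48453542, -0.17773719,  0.152     ])]
[array([ 0.54572933, -0.20940045,  0.006     ]), array([ 0.44855331, -0.24021102,  0.006     ]), array([ 0.51505169, -0.11363919,  0.006     ])] [ 0.4818025  -0.17692511  0.006     ]
```

Emit:
drive_tool:
  deltas:
    - [[0.009, -0.014, 0], 0]
    - [[0, 0, -0.02], 0]
    - [[0, 0, -0.02], 0]
    - [[0, 0, 0], 0]
    - [[0, 0, 0], 0]

```text
time_s: 8.0
eef_pos: [0.4795, -0.169, 0.1781]
eef_rot: [0.008, 0.888, -0.459, -0.013]
wrist_force: [0.0, 0.6, 0.5]
opening: 0.997
```

```bash
python3 look.py 8 wrist
```

```text
t 8.0 pos [ 0.4795 -0.169   0.1781] toolx -0.954 F [0.  0.6 0.5] q [-0.56  0.11  1.8  -0.02  1.26  1.97] op 0.997
```

View pics/wrist8.png

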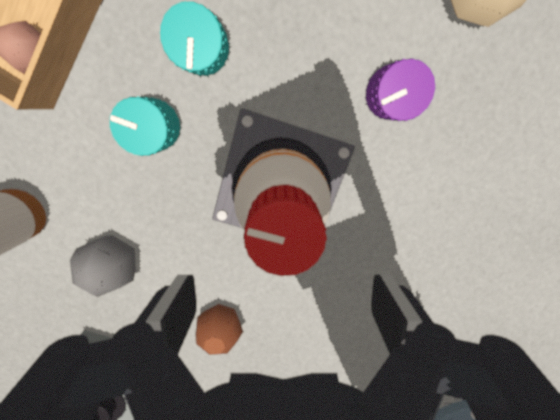

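The cap is centred between the jaws (column 285). The tool is 8 mm short in y, so I'll correct that and descend.

Emit:
drive_tool:
  deltas:
    - [[0.0025, -0.0085, 0], 0]
    - [[0, 0, 0], 0]
    - [[0, 0, -0.02], 0]
    - [[0, 0, -0.02], 0]
    - [[0, 0, -0.01], 0]
    - [[0, 0, 0], 0]

```text
time_s: 8.65
eef_pos: [0.4854, -0.1794, 0.1318]
eef_rot: [0.008, 0.889, -0.458, -0.009]
wrist_force: [-0.1, 0.4, -0.2]
opening: 1.001
```

Emit:
drive_tool:
  deltas:
    - [[-0.003, 0.0015, -0.005], 0]
    - [[0, 0, -0.004], 0]
    - [[0, 0, 0], 0]

```text
time_s: 8.95
eef_pos: [0.4833, -0.1785, 0.1242]
eef_rot: [0.008, 0.889, -0.458, -0.007]
wrist_force: [-0.4, 0.4, 0.3]
opening: 1.001
```

```bash
python3 look.py 9 wrist scene
python3 - <<'E'
import cv2
a=cv2.imread('pics/wrist9.png');b=cv2.imread('pics/scene9.png')[150:270,140:280]
b=cv2.resize(b,(400,343),interpolation=cv2.INTER_CUBIC);a=cv2.resize(a,(400,300))
cv2.imwrite('pics/m9.png',cv2.hconcat([a,b[:300]]))
E
```

```text
t 8.95 pos [ 0.4833 -0.1785  0.1242] toolx -0.953 F [-0.4  0.4  0.3] q [-0.57  0.19  1.84 -0.02  1.13  1.96] op 1.001
```

View pics/m9.png

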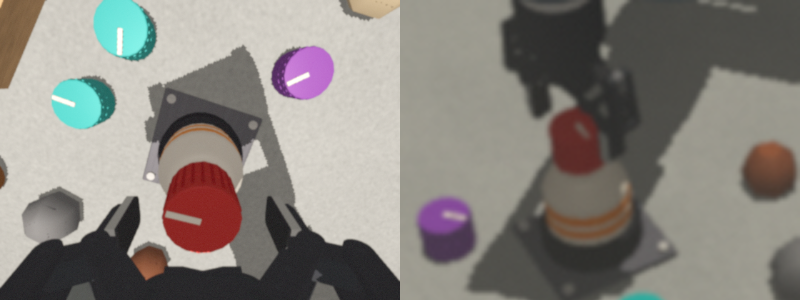

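The cap stands centred between the open fingers in both views. Closing.

Emit:
drive_tool:
  deltas:
    - [[-0.001, 0.001, -0.003], 0]
    - [[0, 0, 0], 0]
    - [[0, 0, 0], 0]
    - [[0, 0, 0], 0]
    - [[0, 0, 0], 0]
    - [[0, 0, 0], 0]
  gripper: 0

```text
time_s: 9.65
eef_pos: [0.4831, -0.1779, 0.1227]
eef_rot: [0.008, 0.889, -0.458, -0.006]
wrist_force: [0.0, -0.1, 0.3]
opening: 0.571
```

Emit:
drive_tool:
  deltas:
    - [[0, 0, -0.004], 0]
    - [[0, 0, -0.003], 0]
    - [[0, 0, -0.002], 0]

```text
time_s: 9.95
eef_pos: [0.4835, -0.1781, 0.1158]
eef_rot: [0.008, 0.889, -0.458, -0.006]
wrist_force: [-9.7, 5.8, 29.1]
opening: 0.565
```

Emit:
drive_tool:
  deltas:
    - [[0, 0, -0.001], 0.1]
    - [[0, 0, -0.001], 0.14]
    - [[0, 0, -0.001], 0.14]
    - [[0, 0, -0.001], 0.14]

```text
time_s: 10.35
eef_pos: [0.4857, -0.1775, 0.1159]
eef_rot: [0.008, 0.978, -0.206, -0.001]
wrist_force: [-5.1, 4.4, 13.9]
opening: 0.567
```

```bash
python3 look.py 10 wrist
```

```text
t 10.35 pos [ 0.4857 -0.1775  0.1159] toolx -0.416 F [-5.1  4.4 13.9] q [-0.57  0.19  1.85 -0.02  1.1   1.42] op 0.567
```

View pics/wrist10.png

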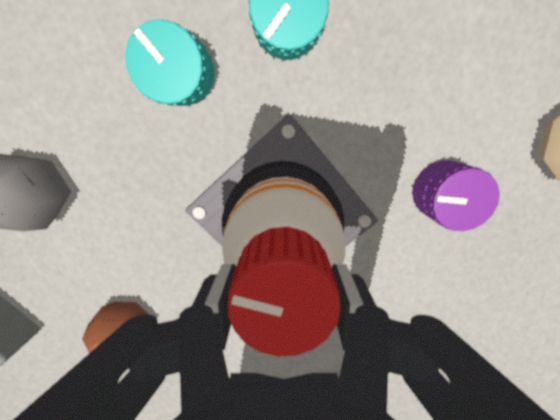

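The line on the cap keeps its angle relative to the jaws while the plate has rotated in view, so the cap is turning with the tool. Continuing.

Emit:
drive_tool:
  deltas:
    - [[0, 0, -0.001], 0.13]
    - [[0, 0, -0.001], 0.13]
    - [[0, 0, -0.001], 0.12]
    - [[0, 0, -0.001], 0]

```text
time_s: 10.8
eef_pos: [0.4858, -0.1771, 0.116]
eef_rot: [0.008, 1.0, -0.005, -0.0]
wrist_force: [-5.4, 1.9, 13.3]
opening: 0.57
```

```bash
python3 look.py 11 wrist
```

```text
t 10.8 pos [ 0.4858 -0.1771  0.116 ] toolx -0.01 F [-5.4  1.9 13.3] q [-0.57  0.19  1.85 -0.02  1.09  1.02] op 0.57
```

View pics/wrist11.png

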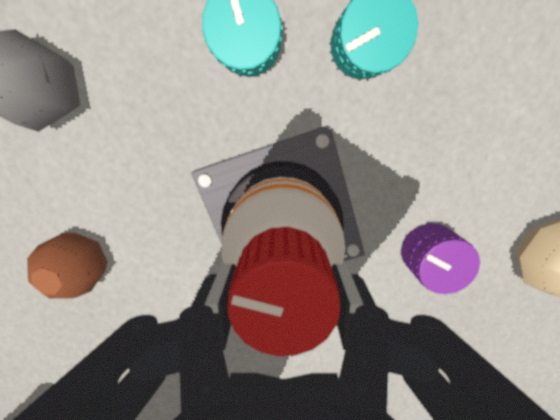

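The tool has turned 0.945 rad and the line is unchanged in the jaws, so nothing slipped. Lifting.

Emit:
drive_tool:
  deltas:
    - [[0, 0, 0.004], 0]
    - [[0, 0, 0.005], 0]
    - [[0, 0, 0.006], 0]
    - [[0, 0, 0.006], 0]

```text
time_s: 11.25
eef_pos: [0.4852, -0.1768, 0.1368]
eef_rot: [0.008, 1.0, -0.006, -0.001]
wrist_force: [-0.1, -0.5, 0.1]
opening: 0.571
```

Emit:
drive_tool:
  deltas:
    - [[0, 0, 0.015], 0]
    - [[0, 0, 0.02], 0]
    - [[0, 0, 0.02], 0]
    - [[0, 0, 0.018], 0]
    - [[0, 0, 0.01], 0]
    - [[0, 0, 0], 0]
    - [[0, 0, 0], 0]
    - [[0, 0, 0], 0]

```text
time_s: 12.05
eef_pos: [0.484, -0.1761, 0.2219]
eef_rot: [0.007, 1.0, -0.006, -0.002]
wrist_force: [0.3, -0.4, -1.1]
opening: 0.567
```

```bash
python3 look.py 12 scene top wrist
python3 - <<'E'
import cv2
a=cv2.imread('pics/wrist12.png');b=cv2.imread('pics/scene12.png');
cv2.imwrite('pics/m12.png',cv2.hconcat([cv2.resize(a,(400,300)),cv2.resize(b,(400,300))]))
E
```

```text
t 12.05 pos [ 0.484  -0.1761  0.2219] toolx -0.013 F [ 0.3 -0.4 -1.1] q [-0.57  0.05  1.77 -0.01  1.32  1.02] op 0.567
```

View pics/m12.png

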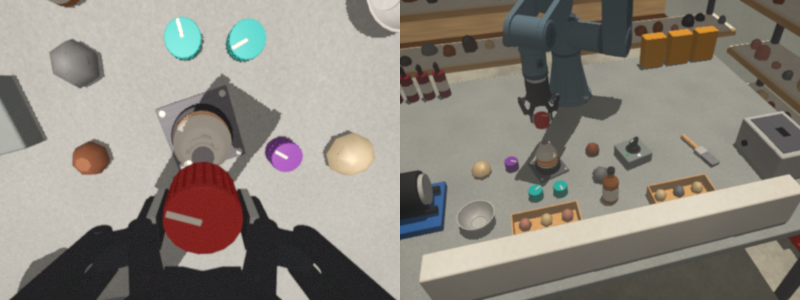

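View pics/scene12.png

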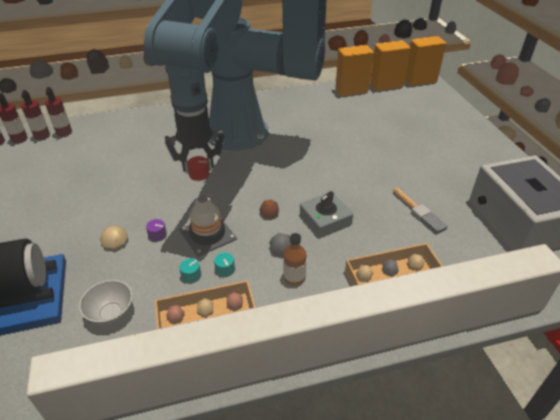

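The cap (scene (199,168)) hangs in the fingers, clear above the open bottle at (205,215). The bystanders are where they were. Handing in.

```bash
python3 look.py 13; python3 -c "
from bench import hand_in
print(hand_in())"
```

```text
t 12.2 pos [ 0.4839 -0.176   0.2217] toolx -0.013 F [-0.   0.1 -0.2] q [-0.57  0.05  1.77 -0.01  1.32  1.02] op 0.567
the job is handed in; nothing more can be done
None
```

The job is done and handed in at 12.2 s; the hand-in gave no verdict. I pressed the knob to its bottom, turned it about 1.2 rad to the green dot and let it spring back up. Then I pressed the red cap down about 6.7 mm, twisted it about 0.94 rad anticlockwise and lifted it off.

- **Knob:** after I let go, the wrist picture showed the pointer in line with the green dot. The tool had come back to its gripping height (0.070 m) before I opened the fingers. I did not measure the knob's final height in a picture.
- **Cap:** the tool has risen about 99 mm since gripping and sits within about 3 mm of the bottle's axis, tilted about 1 degree. The cap is still gripped (opening 0.567) and clear of the bottle in the pictures. The wrist force is near zero.
- **Bystanders:** by eye they look unmoved; I did not measure them.
- **Disagreements:** the estimates of where the knob and bottle are differed by 3 to 5 mm between views, so I used the plate and box centres. One scene-camera point for the knob's disc was about 15 mm off and I ignored it. Moves often drifted or stopped several millimetres off, up to about 14 mm, and I corrected them before each grip.

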